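Open the accessory case and put the torch in its ring

ROBOT

A 6-joint arm with a two-finger parallel gripper is mounted at the origin on the work surface. World frame = base frame: x ahead of the robot, y to its left, z up, the work surface at z = 0. Lengths are in m, angles in rad, forces in N, time in s.
With the tool pointing down it reaches from about 0.225 to 0.725 m from the base axis. Payload 3.1 kg.
Tool frame: the origin (TCP) lies on the centre line of the jaws, within the pads' length; the fingertips stand 14 mm ahead of it and the grasp point (between the pads) lies 5 mm behind it; y points along the fingers, z is the direction in which the jaws open and shut, and the axes are right-handed (so a half turn about y gives the same grasp; the last joint's range is limited). The gripper opens to 85 mm and grips with 20 to 120 N. Pads are 22 mm wide; open, the fingers measure 114 mm over their backs; the gripper's body (76 mm by 85 mm) begins 54 mm behind the grasp point. The pads swing forward as they close: fully open they stand 13 mm farther back than shut.
Start: joints at [1.19, 0.048, 0.099, 1.622, 0, 1.443], TCP at [0.131, 0.508, 0.245] pointing down, gripper open.
Joint ranges: [-2.91, 2.91], [-0.99, 1.94], [-1.21, 1.42], [-2.12, 2.29], [-1.49, 1.47], [-3.14, 3.14]. Speed limits (rad/s): [2.79, 2.79, 3.14, 3.14, 3.14, 3.14].

INTERFACE

Orientations are given as a rotation vector (axis times angle).
In Python, from rig import readout, optics, order gives the robot as it stands.
- The arm moves only by the shell command python3 -m crank 'ROWS' [OPENING]. ROWS is JSON, one flat list of numbers, 6 for each row, row after row: the shift along the world's x, y, z in m, then the turn, a rotation vector about the world's x, y, z in degrees. A call has 1 to 12 rows; each row shifts and turns the commanded pose from where the row before left it; what a row does not reach is not made up. A row lasts 1/12 s, in which the tool goes at most 41.7 mm and 7.16 degrees, less where a joint would pass 70% of its speed; a pose out of reach is approached as far as the arm can. A call is refused whole if a number of a shift passes 0.0417 or a number of a turn 7.16, either way. A call with a gripper value outside its range is refused whole. OPENING is the opening, from 0 (shut) to 1 (fully open), set as the call begins (- or left out, the last holds). The fingers move at their own pace and stop on an object; the grip force is fixed at half the most. Time passes only in rows, so rows that do not move let the fingers close. It gives the time, the measured TCP pose, the force and the opening at its end, in the units of the state.
- readout.get_state(): the state, without advancing time (a new reading comes with each control period).
- optics.camera(name): name is "side" or "top" or "wrist"; returns a dict with "pixels" (400x640x3 uint8, blue, green, red), "vfov" (degrees; the focal length in pixels is half the picture's height over the tangent of half this angle, whatever the lens; pixels are square), "cx", "cy" (the principal point, pixels), "k1" (the pictures are not rectified: a ray, as slopes to the right and down, at radius r is drawn at 1 + k1 r^2 times it, then the intrinsics apply), "R" (3x3) and "t" (3): a world point X has camera coordinates R X + t. Camera axes: x right, y down, z forward; pixel columns grow to the right and rows downward; lengths in m; the calibration is good to about 2 mm. A picture is of the moment at which its call begins. There is no depth.
- order.job_done(): hands the job in, once; it reports no verdict.
The state is a dict: "time_s": time; "q": joint angles; "joint_velocities": joint speeds; "effort": joint torques, N m; "tool_pos": TCP position; "ee_rot": TCP orientation; "contact_force": force on the tool from outside, world axes, zero at the start; "moment": the same for the moment, N m; "finger_gap": finger opening in m.
Only numpy, scipy, OpenCV 4.12 (cv2) and the standard library are available. Lean on these libraries where they do the work, as an engineer would, in place of code of your own. Each camera call takes 0.05 s, during which the arm holds its last target.

TASK

Open the blue accessory case by swinging its lid up past its balance point, without flinging it, until it stays open by itself when you let go. Then put the yellow torch away: lower it tail first through the orange ring holder in the case, without letting it fall in from above, until its wide head rests on the ring and it hangs upright. Leave everything else where it stands.

Things in the scene. Friction and masses are not known exactly. Their poses are not given: they have to be found in the camera images.
- case: open-topped blue case fixed to the table, at its left or right: 180 mm (x) x 260 mm (y) x 140 mm high, walls and floor 5 mm; origin under its centre at table height, +x towards the hinge side (away from the robot, yaw up to 0.2 rad). Inside, foam with small optics lies along each y end (42 mm wide, 57 mm high); the rest is empty but for the ring holder
- lid (a joint): angle of the blue case lid, rad: 0 shut, 1.8 fully open on its stop, leaning back beyond upright, away from the robot. Not latched. About 0.35 kg. Let go below its balance point (about 1.52) it falls shut, beyond it falls on to the stop; lightly damped. Plate 8 mm thick, 264 mm wide, 190 mm from hinge to front edge, which overhangs the case front by 10 mm
- lid_hinge (a point): point on the hinge axis at the middle of the far rim of the case, 140 mm above the table; the axis is the case's y axis. The frame turns with the lid: x lies in the plate and points away from the front edge, z is the plate's outer normal
- lid_handle (a point): centre of the black round bar handle on the lid: 10 mm thick, 100 mm long, parallel to the hinge, on a post at each end, 45 mm above the lid's outer face, 22 mm from its front edge; in the lid frame at x -168, z 53 mm from the hinge. Can be pinched across from above, and turns between the fingers as the lid swings
- ring_top (a point): centre of the mouth of the orange ring holder, fixed inside the case, 95 mm above the table (45 mm below the case rim): upright ring, outside 39 mm at the top, 16 mm high, bore 26 mm widening to 31 mm at the mouth, on a thin stand; z up. Its place in the case varies. The case floor is 90 mm below this point
- torch_center (a point): yellow torch standing on its tail on the green mat (3 mm thick); point on its axis half-way up, 58 mm above its tail end, z towards its head. Body 20 mm thick, 80 mm long, then a head 38 mm thick, 36 mm high with black bezel; 116 mm in all, about 0.11 kg. The head's underside is 22 mm above this point. Easily toppled
- torch: the same torch; origin at its tail end, z towards its head
- jar: amber specimen jar with white cap, 40 mm wide, 60 mm tall, bystander standing on the green mat; origin under its base
- dropper: green bottle with black cap, 32 mm wide, 75 mm tall, bystander standing on the green mat; origin under its base
- petri: clear lidded petri dish, 94 mm wide, 16 mm high, bystander on the table behind; origin under its base
- slide_box: wooden slide box 70 x 120 x 34 mm, bystander on the table behind; origin under its base
- screwdriver: red-handled screwdriver 150 mm long lying on the table behind, bystander; origin below its middle
- reagent: white reagent bottle with blue cap, 60 mm wide, 120 mm tall, bystander at the right (-y) side; origin under its base
Not all that is in view belongs to the job. Leave any purple or turquoise look-alike of the torch alone.

How it is judged:
On the way, in this order (a step that is already met when the one before it is completed fails the run):
1. the lid is open past its balance point (over 1.7 rad) and nobody holds it (value of joint lid above 1.7 rad and contact force between each of the arm, the fingers and lid below 0.05 N), for 0.3 s.
2. the torch is through the ring, tail down, with its head on the ring (horizontal distance between torch_center and ring_top below 0.008 m and z of torch_center in the frame of ring_top between -0.028 and -0.016 m and angle between torch_center's own z axis and vertical below 0.12 rad), for 0.2 s.
At the end, for the whole second after the job is handed in: The lid stands open by itself beyond 1.7 rad, at rest and untouched; the torch hangs in the ring tail down, released and at rest: its middle within 8 mm of the ring's axis and 16 to 28 mm below the ring's mouth (22 mm when the head lies on the ring), tilted less than 0.12 rad (all of step 1 and all of step 2 and velocity of joint lid between -0.05 and 0.05 rad/s and linear speed of torch below 0.02 m/s and contact force between each of the fingers, the arm and torch below 0.05 N).
It fails at once if the lid is flung open (faster than 4 rad/s) (velocity of joint lid above 4 rad/s).
It fails at once if the torch is dropped into the ring (moves faster than 0.7 m/s in or just above it) (horizontal distance between torch_center and ring_top below 0.02 m and z of torch_center in the frame of ring_top below 0.08 m and linear speed of torch above 0.7 m/s).
It fails at once if a bystander is pushed more than 40 mm or knocked over (distance of any of jar, dropper, petri, slide_box, screwdriver, reagent from where it was at the start of the episode above 0.04 m or angle between any of jar, dropper, petri, slide_box, reagent's own z axis and vertical above 0.5 rad).
It also fails if it takes over 61 s, if anything falls off the work surface, if the arm or the gripper's body presses on something with over 40 N, if the wrist force passes 120 N, or if a joint passes its speed limit or range.

## Working session

There is one attempt and no reset: what is moved stays moved. The work goes in short steps, Python scripts to look and compute and a shell command to move; the robot and the scene stay as the last step left them, time stands still between calls to the robot, and variables do not carry over. Pictures are saved under pics/ and viewed, and the job is handed in when it is done.

```bash
ls; mkdir -p pics; python3 - <<'E'
from rig import readout, optics
import cv2
print(readout.get_state())
for n in ("side","top","wrist"):
    c=optics.camera(n); cv2.imwrite(f"pics/{n}0.png",c["pixels"])
    print(n,{k:(v.tolist() if hasattr(v,'tolist') else v) for k,v in c.items() if k!="pixels"})
E
```

```text
pics
{'time_s': 0.0, 'q': array([1.19020670e+00, 4.87546183e-02, 9.75275692e-02, 1.62200119e+00,
       1.69705546e-06, 1.44300902e+00]), 'joint_velocities': array([-0.00161547,  0.00058881, -0.00153208,  0.00094164,  0.00146858,
       -0.00032876]), 'effort': array([ 1.09193975e-04, -3.38789248e+01,  3.20011961e+01,  2.03813083e-02,
       -2.84430444e-04,  1.70759641e-06]), 'tool_pos': array([0.13109151, 0.50774734, 0.2440799 ]), 'ee_rot': array([-1.56402631,  0.19900171, -0.19803613]), 'contact_force': array([ 0.02468167, -0.19547197,  0.05448216]), 'moment': array([ 0.00963672,  0.01003369, -0.01731186]), 'finger_gap': 0.08515262985511192}
side {'vfov': 52.1841336515423, 'cx': 316.54052184504803, 'cy': 192.93830968740565, 'k1': 0.02990474554505008, 'R': [[0.9899436719200061, -0.1411345159494553, -0.009621581639656433], [-0.11324969960558139, -0.749921846120873, -0.6517604853394439], [0.0847704663475506, 0.6462958092997159, -0.7583638275371818]], 't': [-0.5926807082976057, 0.037215796984765466, 1.1716941361160844]}
top {'vfov': 54.27881450517941, 'cx': 321.61517823460775, 'cy': 196.71389781796967, 'k1': -0.014555339780892086, 'R': [[-0.011326697321184563, -0.9999356203062992, -0.0006790953176136221], [-0.9761843884898475, 0.011204794449905362, -0.21665293039799288], [0.2166465914721403, -0.001791039919014753, -0.9762484553532016]], 't': [-0.10841836804082576, 0.5899410644772867, 1.2299270000073677]}
wrist {'vfov': 68.42932803010497, 'cx': 318.9349055711134, 'cy': 196.83679275373072, 'k1': -0.046144839625942055, 'R': [[0.24906190837707293, 0.9684791746452373, -0.004031634166283542], [0.9167375255007134, -0.23440897508127864, 0.3234883950625951], [0.3123467226247133, -0.0842645873414494, -0.9462235487377052]], 't': [-0.5233283588184113, -0.042844418208576006, 0.38237536017027474]}
```

View pics/side0.png

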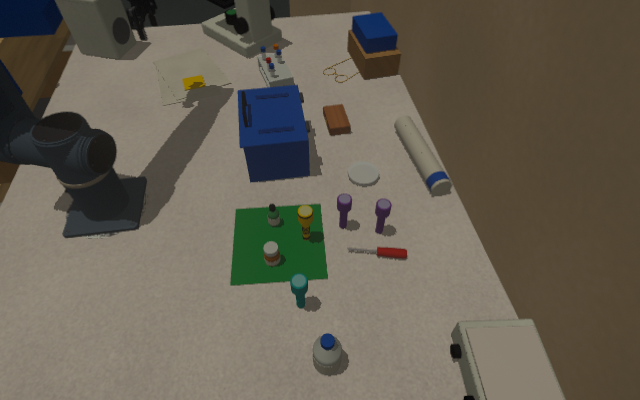

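View pics/top0.png

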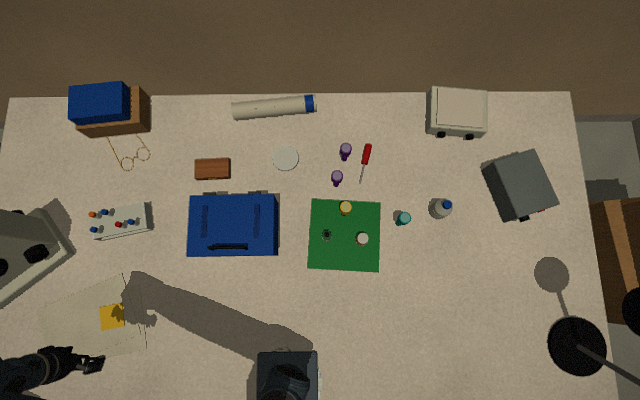

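View pics/wrist0.png

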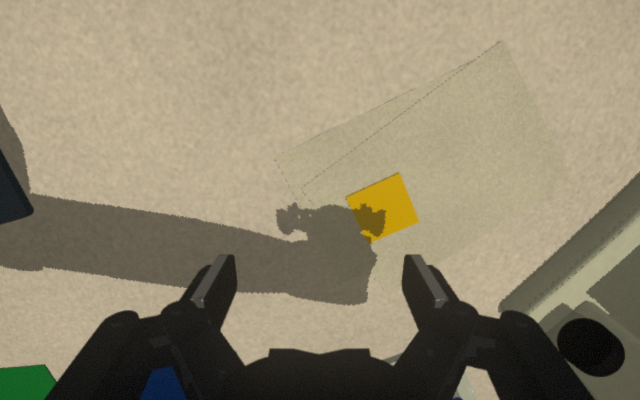

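The side view shows the blue case at (275,130). The yellow torch is at (306,222) on the mat, with the dropper at (274,215) and the jar at (272,252). The look-alikes are two purple ones at (344,210) and (383,215) and a turquoise one at (299,290). Next I'll write the helpers and take enlarged crops.

```bash
cat > h.py <<'E'
import numpy as np, cv2
from rig import readout, optics
from scipy.spatial.transform import Rotation as Rot
def K(c):
    f=200/np.tan(np.radians(c["vfov"]/2)); return f
def ray(c,u,v):
    f=K(c); d=np.array([(u-c["cx"])/f,(v-c["cy"])/f]); s=d.copy()
    for _ in range(20): s=d/(1+c["k1"]*(s@s))
    R=np.array(c["R"]); t=np.array(c["t"]); w=R.T@np.array([s[0],s[1],1]); return -R.T@t, w/np.linalg.norm(w)
def onz(c,u,v,z):
    o,w=ray(c,u,v); return o+w*(z-o[2])/w[2]
def tri(*rs):
    A=np.zeros((3,3));b=np.zeros(3)
    for o,w in rs:
        P=np.eye(3)-np.outer(w,w);A+=P;b+=P@o
    X=np.linalg.solve(A,b); return X,[float(np.linalg.norm((np.eye(3)-np.outer(w,w))@(X-o))) for o,w in rs]
def proj(c,X):
    p=np.array(c["R"])@np.array(X)+np.array(c["t"]); s=p[:2]/p[2]; s=s*(1+c["k1"]*(s@s)); return s*K(c)+[c["cx"],c["cy"]]
def crop(img,x0,y0,x1,y1,k,name):
    cv2.imwrite(name,cv2.resize(img[y0:y1,x0:x1],None,fx=k,fy=k,interpolation=cv2.INTER_CUBIC))
def st():
    s=readout.get_state(); M=Rot.from_rotvec(s["ee_rot"]).as_matrix()
    print("t",round(s["time_s"],2),"q",s["q"].round(3),"p",s["tool_pos"].round(4),"F",s["contact_force"].round(1),"gap",round(s["finger_gap"],4)); print("y",M[:,1].round(3),"z",M[:,2].round(3)); return s
E
python3 - <<'E'
from h import *
s=optics.camera("side");t=optics.camera("top")
cv2.imwrite("pics/s1.png",s["pixels"]);cv2.imwrite("pics/t1.png",t["pixels"])
a=cv2.resize(s["pixels"][75:280,225:415],None,fx=3.8,fy=2.9,interpolation=cv2.INTER_CUBIC)
crop(s["pixels"],230,80,310,185,5,"pics/s1case.png")
crop(s["pixels"],230,180,340,290,5,"pics/s1mat.png")
crop(t["pixels"],180,180,290,265,7,"pics/t1case.png")
crop(t["pixels"],300,190,390,280,6,"pics/t1mat.png")
st()
E
```

```text
t 0.25 q [ 1.19   0.048  0.098  1.622 -0.     1.443] p [0.1312 0.5081 0.2447] F [-0.7 -0.2 -0.7] gap 0.0855
y [-0.    -0.001 -1.   ] z [ 0.25   0.968 -0.001]
```

View pics/s1mat.png

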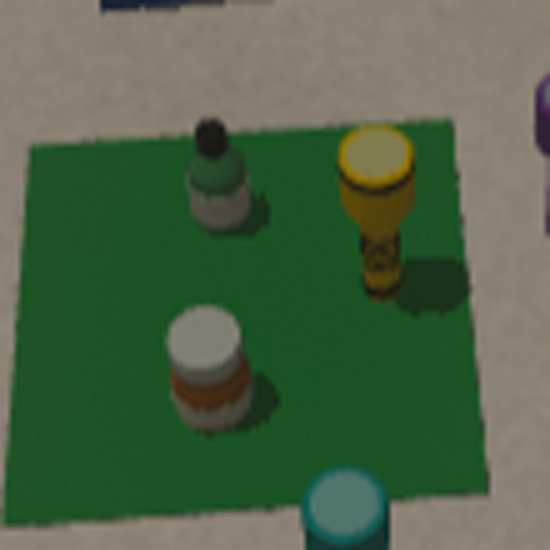

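View pics/t1case.png

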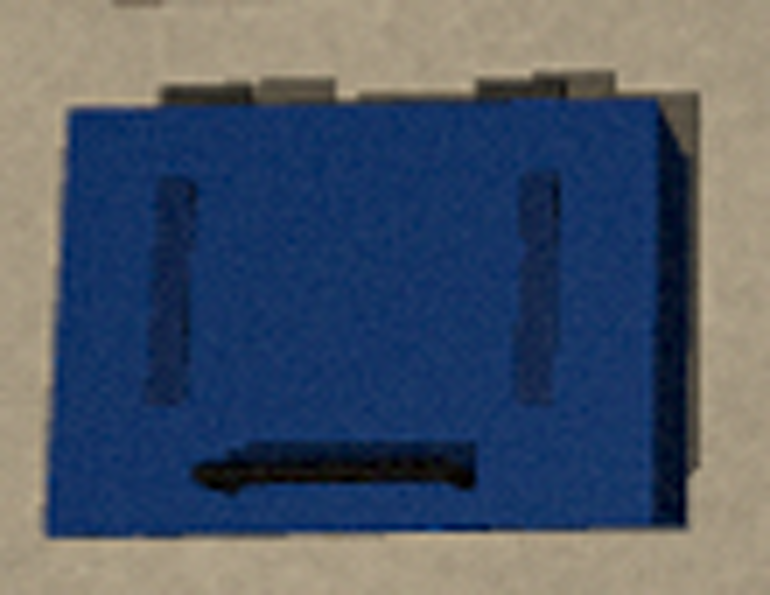

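View pics/s1case.png

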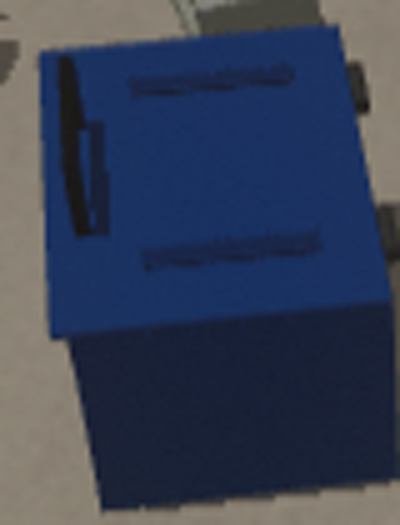

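View pics/t1mat.png

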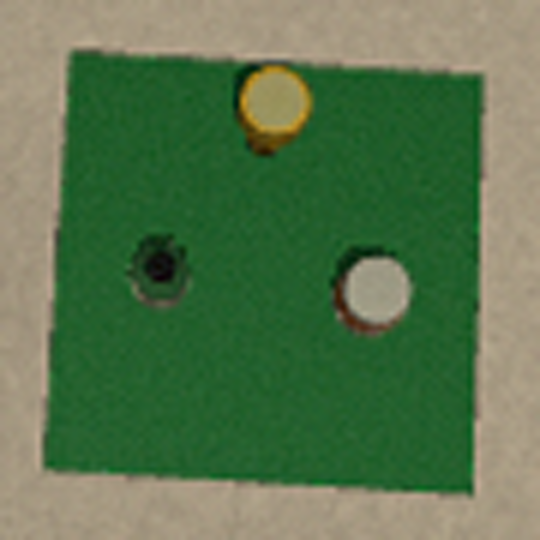

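```bash
python3 - <<'E'
from h import *
s=optics.camera("side");t=optics.camera("top")
for n,c in(("s",s),("t",t)): print(n,ray(c,320,200)[0].round(3))
tc=lambda u,v:(180+u/7,180+v/7); sc=lambda u,v:(230+u/5,80+v/5)
# lid corners FL(+y front), HL(+y hinge), HR, FR
T=[tc(47,536),tc(67,107),tc(657,99),tc(653,527)]
S=[sc(42,50),sc(340,27),sc(392,303),sc(50,337)]
# in the side image y grows away: top = +y
for a,b,n in zip(T,[S[0],S[1],S[2],S[3]],["F+","H+","H-","F-"]):
    print(n,"top148",onz(t,*a,.148).round(4),"side148",onz(s,*b,.148).round(4),"tri",tri(ray(t,*a),ray(s,*b)))
for a,b in ((tc(203,473),sc(68,60)),(tc(468,470),sc(82,233))):
    print("handle",onz(t,*a,.193).round(4),onz(s,*b,.193).round(4),tri(ray(t,*a),ray(s,*b)))
tm=lambda u,v:(300+u/6,190+v/6); sm=lambda u,v:(230+u/5,180+v/5)
for n,a,b,z in(("torch top",tm(275,100),sm(376,155),.119),("jar top",tm(375,290),sm(205,340),.063),("dropper top",tm(160,267),sm(211,136),.078)):
    print(n,onz(t,*a,z).round(4),onz(s,*b,z).round(4),tri(ray(t,*a),ray(s,*b)))
print("torch base side",onz(s,*sm(381,290),.003))
for n,b in(("turq",(299,278)),("p1",(344,199)),("p2",(383,204))): print(n,onz(s,*b,.116).round(3))
for n,a in(("petri",(286,158)),("slide",(212,165)),("reag",(447,205))):print(n,onz(t,*a,.02).round(3))
E
```

```text
s [ 0.492 -0.813  0.907]
t [ 0.308 -0.113  1.328]
F+ top148 [0.3907 0.2923 0.148 ] side148 [0.3948 0.2906 0.148 ] tri (array([0.39266011, 0.29355979, 0.14548179]), [0.0018567967359338446, 0.0018567967359338512])
H+ top148 [0.5794 0.2953 0.148 ] side148 [0.5818 0.2865 0.148 ] tri (array([0.58206296, 0.29828332, 0.13965322]), [0.0007083207127151661, 0.0007083207127152091])
H- top148 [0.58   0.0332 0.148 ] side148 [0.5811 0.0254 0.148 ] tri (array([0.58196867, 0.03417748, 0.14004434]), [9.054484828276983e-05, 9.054484828256002e-05])
F- top148 [0.3918 0.0321 0.148 ] side148 [0.3941 0.0263 0.148 ] tri (array([0.39275539, 0.03295382, 0.14181594]), [0.0005349222401782514, 0.0005349222401783655])
handle [0.4128 0.2136 0.193 ] [0.4154 0.213  0.193 ] (array([0.41407529, 0.21415866, 0.19186258]), [0.0012134518804061713, 0.0012134518804060856])
handle [0.4129 0.1036 0.193 ] [0.4186 0.0559 0.193 ] (array([0.41545377, 0.11196702, 0.14736067]), [0.0016319519714273188, 0.001631951971427277])
torch top [ 0.5435 -0.1911  0.119 ] [ 0.544 -0.195  0.119] (array([ 0.54434049, -0.1914375 ,  0.11447943]), [7.602563130660972e-05, 7.602563130635708e-05])
jar top [ 0.4491 -0.2463  0.063 ] [ 0.4509 -0.2526  0.063 ] (array([ 0.45026917, -0.24712677,  0.05461882]), [0.00021562419189865618, 0.00021562419189871633])
dropper top [ 0.4611 -0.1299  0.078 ] [ 0.4633 -0.1376  0.078 ] (array([ 0.46263559, -0.13000179,  0.06853808]), [0.00036568038463875407, 0.0003656803846386717])
torch base side [ 0.54305069 -0.19520091  0.003     ]
turq [ 0.508 -0.374  0.116]
p1 [ 0.646 -0.169  0.116]
p2 [ 0.739 -0.199  0.116]
petri [0.739 0.008 0.02 ]
slide [0.717 0.267 0.02 ]
reag [ 0.565 -0.544  0.02 ]
```

The blue case is at the left with yaw near 0. The lid corners give a size of about 262 x 189 mm, which fits. I put the hinge near (0.580, 0.163) and the handle near (0.413, 0.160, 0.193). The torch axis is near (0.544, -0.193). I'll move above the handle and turn the jaws along x.

```bash
python3 -m crank '[0.0235,-0.029,0.003,0,0,-6.3, 0.0235,-0.029,0.003,0,0,-6.3, 0.0235,-0.029,0.003,0,0,-6.3, 0.0235,-0.029,0.003,0,0,-6.3, 0.0235,-0.029,0.003,0,0,-6.3, 0.0235,-0.029,0.003,0,0,-6.3, 0.0235,-0.029,0.003,0,0,-6.3, 0.0235,-0.029,0.003,0,0,-6.3, 0.0235,-0.029,0.003,0,0,-6.3, 0.0235,-0.029,0.003,0,0,-6.3, 0.0235,-0.029,0.003,0,0,-6.3, 0.0235,-0.029,0.003,0,0,-6.3]' 0.6
python3 -m crank '[0,0,0,0,0,0,0,0,0,0,0,0]'
python3 - <<'E'
from h import *
c=optics.camera("wrist");cv2.imwrite("pics/w2.png",c["pixels"]);st()
print(proj(c,(.4125,.16,.193)),proj(c,(.4125,.21,.193)),proj(c,(.4125,.11,.193)))
E
```

```text
time_s: 1.35
tool_pos: [0.4142, 0.1587, 0.2817]
ee_rot: [-1.205, 1.214, -1.215]
contact_force: [0.9, 0.3, 0.3]
finger_gap: 0.0515
time_s: 1.52
tool_pos: [0.4142, 0.1588, 0.2813]
ee_rot: [-1.207, 1.213, -1.213]
contact_force: [-0.1, -0.4, 0.3]
finger_gap: 0.0515
t 1.57 q [ 2.170e-01 -1.510e-01 -2.000e-02  1.702e+00  1.000e-03  1.791e+00] p [0.4134 0.1598 0.2812] F [-0.5  0.5 -0.3] gap 0.0514
y [-0.001  0.    -1.   ] z [ 1.    -0.003 -0.001]
[317.05092764 205.74984099] [316.62772832 142.215922  ] [317.42509951 260.90036587]
```

View pics/w2.png

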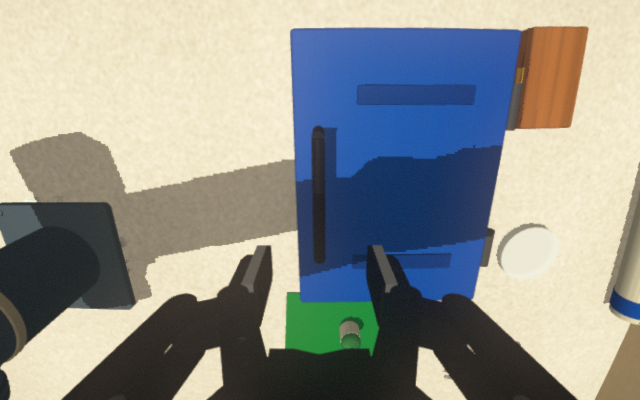

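The wrist view shows the handle as a black bar at column 318, rows 126 to 263. The lid edges are at columns 293 and 519.

```bash
python3 - <<'E'
from h import *
c=optics.camera("wrist")
for p in ((318,126),(318,263),(318,195)): print(onz(c,*p,.193).round(4))
for p in ((292,30),(520,30),(475,300),(302,300)): print("lid",onz(c,*p,.148).round(4))
E
```

```text
[0.4126 0.2228 0.193 ]
[0.4123 0.109  0.193 ]
[0.4124 0.17   0.193 ]
lid [0.3917 0.2943 0.148 ]
lid [0.5773 0.2969 0.148 ]
lid [0.584  0.0332 0.148 ]
lid [0.3945 0.0351 0.148 ]
```

Handle centre is (0.4125, 0.165) and the height agrees. I'll descend and pinch it.

```bash
python3 -m crank '[-0.001,0.0015,-0.0235,0,0,0, 0,0.0015,-0.0235,0,0,0, 0,0.001,-0.0235,0,0,0, 0,0.001,-0.0225,0,0,0]'
python3 -m crank '[0,0,0,0,0,0, 0,0,0,0,0,0, 0,0,0,0,0,0, 0,0,0,0,0,0, 0,0,0,0,0,0, 0,0,0,0,0,0]' 0
python3 - <<'E'
from h import *
c=optics.camera("wrist");cv2.imwrite("pics/w3.png",c["pixels"]);st()
E
```

```text
time_s: 1.95
tool_pos: [0.4112, 0.1669, 0.1874]
ee_rot: [-1.21, 1.207, -1.207]
contact_force: [0.6, -0.4, -0.1]
finger_gap: 0.0513
time_s: 2.45
tool_pos: [0.4138, 0.1662, 0.1902]
ee_rot: [-1.204, 1.208, -1.21]
contact_force: [1.8, 2.5, 0.4]
finger_gap: 0.0077
t 2.5 q [ 2.300e-01 -1.700e-01 -2.180e-01  1.518e+00  1.000e-03  1.802e+00] p [0.4138 0.1662 0.1902] F [2.3 2.9 1.9] gap 0.0077
y [ 0.004  0.002 -1.   ] z [ 1.    -0.001  0.004]
```

View pics/w3.png

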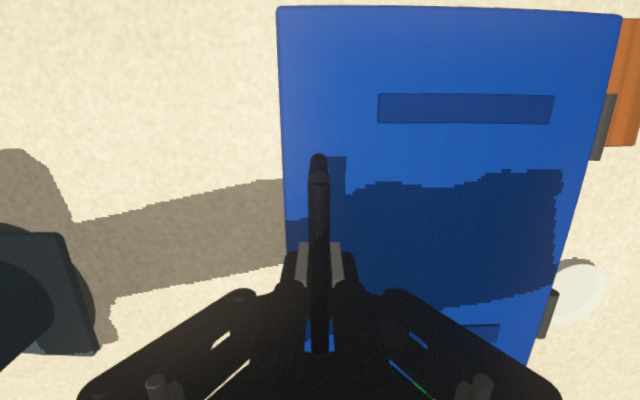

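The bar is gripped at (318,270) with a 7.7 mm gap. I'll compute the arc rows.

```bash
python3 - <<'E'
import numpy as np
r=np.hypot(.168,.053);a=np.arctan2(.053,.168)
th=np.concatenate([[0,.03],np.arange(.1,1.61,.1),[1.66,1.7,1.73,1.76]])
P=r*np.c_[-np.cos(a+th),np.sin(a+th)]
R=P.round(4);
for t,d,p in zip(th[1:],np.diff(R,axis=0),P[1:]): print(round(t,2),d.round(4),p.round(3))
E
```

```text
0.03 [0.0017 0.005 ] [-0.166  0.058]
0.1 [0.0044 0.0115] [-0.162  0.07 ]
0.2 [0.0078 0.0158] [-0.154  0.085]
0.3 [0.0093 0.015 ] [-0.145  0.1  ]
0.4 [0.0107 0.0139] [-0.134  0.114]
0.5 [0.0121 0.0129] [-0.122  0.127]
0.6 [0.0133 0.0115] [-0.109  0.139]
0.7 [0.0144 0.0102] [-0.094  0.149]
0.8 [0.0153 0.0086] [-0.079  0.157]
0.9 [0.0161 0.0071] [-0.063  0.165]
1.0 [0.0167 0.0055] [-0.046  0.17 ]
1.1 [0.0172 0.0038] [-0.029  0.174]
1.2 [0.0175 0.002 ] [-0.011  0.176]
1.3 [0.0176 0.0003] [0.006 0.176]
1.4 [ 0.0176 -0.0015] [0.024 0.175]
1.5 [ 0.0173 -0.0033] [0.041 0.171]
1.6 [ 0.0169 -0.0049] [0.058 0.166]
1.66 [ 0.0099 -0.0038] [0.068 0.163]
1.7 [ 0.0064 -0.0028] [0.074 0.16 ]
1.73 [ 0.0048 -0.0023] [0.079 0.157]
1.76 [ 0.0047 -0.0025] [0.084 0.155]
```

```bash
python3 -m crank '[0.0017,0,0.005,0,0,0, 0.0044,0,0.0115,0,0,0, 0.0078,0,0.0158,0,0,0, 0.0093,0,0.015,0,0,0, 0.0107,0,0.0139,0,0,0, 0,0,0,0,0,0]'
python3 - <<'E'
from h import *
c=optics.camera("side");cv2.imwrite("pics/s4.png",c["pixels"]);st()
E
```

```text
time_s: 3.0
tool_pos: [0.4464, 0.1663, 0.2515]
ee_rot: [-1.207, 1.212, -1.208]
contact_force: [-4.0, 4.6, -0.6]
finger_gap: 0.0075
t 3.05 q [ 0.214 -0.078 -0.015  1.635  0.003  1.786] p [0.4454 0.1663 0.2503] F [-4.2  4.8 -1.3] gap 0.0075
y [-0.002  0.003 -1.   ] z [ 1.    -0.001 -0.002]
```

View pics/s4.png

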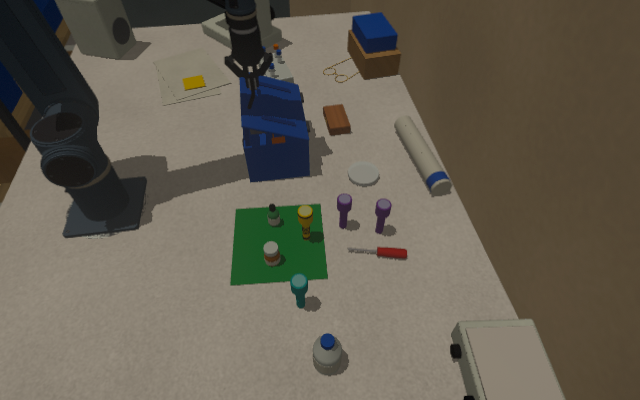

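The lid is lifted about 0.4 rad, with its front edge near (245,120), and the forces are small. I'll continue along the arc.

```bash
python3 -m crank '[0.0121,0,0.0129,0,0,0, 0.0133,0,0.0115,0,0,0, 0.0144,0,0.0102,0,0,0, 0.0153,0,0.0086,0,0,0, 0.0161,0,0.0071,0,0,0, 0.0167,0,0.0055,0,0,0, 0.0172,0,0.0038,0,0,0, 0.0175,0,0.002,0,0,0, 0.0176,0,0.0003,0,0,0, 0,0,0,0,0,0]'
python3 - <<'E'
from h import *
c=optics.camera("side");crop(c["pixels"],180,0,420,200,3,"pics/s5.png");st()
E
```

```text
time_s: 3.88
tool_pos: [0.589, 0.167, 0.3141]
ee_rot: [-1.2, 1.207, -1.21]
contact_force: [-1.2, 6.1, 8.3]
finger_gap: 0.0078
t 3.93 q [0.165 0.311 0.538 1.792 0.003 1.737] p [0.5878 0.167  0.3142] F [-1.5  4.9  7. ] gap 0.0074
y [ 0.005  0.004 -1.   ] z [ 1.    -0.001  0.005]
```

View pics/s5.png

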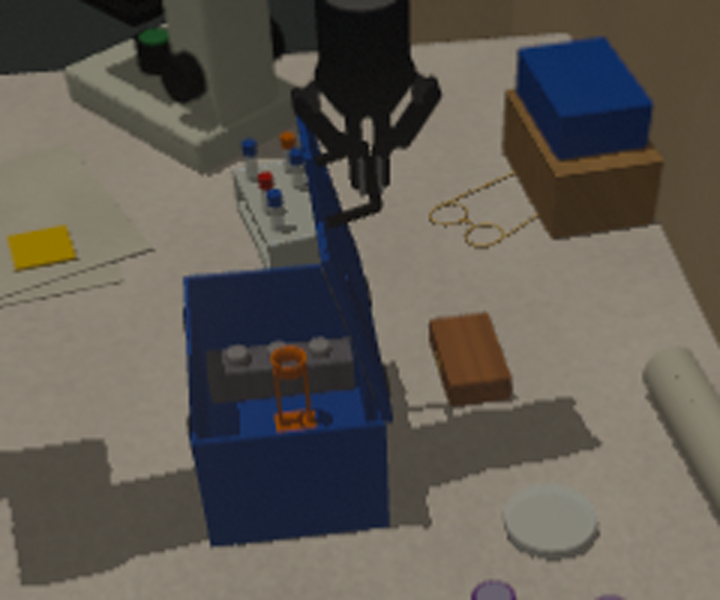

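The lid is at about 1.3 rad and the ring shows at (288,358) in the crop. The left finger linkage is near the lid edge, so I'll tilt the tool slightly as it goes on.

```bash
python3 -m crank '[0.0176,0,-0.0015,0,3,0, 0.0173,0,-0.0033,0,3,0, 0.0169,0,-0.0049,0,3,0, 0.0099,0,-0.0038,0,3,0, 0,0,0,0,0,0]'
python3 - <<'E'
from h import *
c=optics.camera("side");crop(c["pixels"],180,0,420,200,3,"pics/s6.png");st()
E
```

```text
time_s: 4.35
tool_pos: [0.6519, 0.1671, 0.2995]
ee_rot: [-1.331, 1.339, -1.121]
contact_force: [6.2, 5.4, 8.5]
finger_gap: 0.0079
t 4.4 q [0.139 0.822 1.231 2.152 0.028 1.709] p [0.6496 0.1671 0.3006] F [2.8 5.1 4.6] gap 0.0075
y [-0.174  0.004 -0.985] z [ 0.985 -0.001 -0.174]
```

View pics/s6.png

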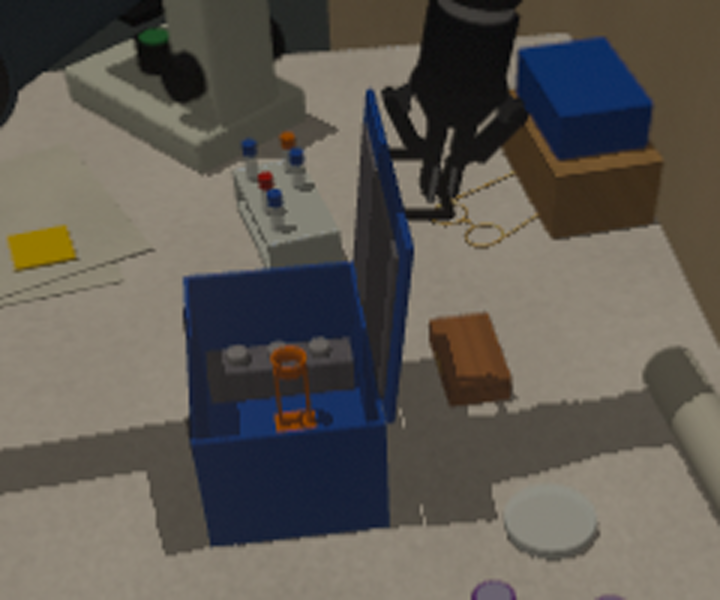

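```bash
python3 -m crank '[0.0064,0,-0.0028,0,-2,0, 0.0048,0,-0.0023,0,-2,0, 0.0047,0,-0.0025,0,-1,0, 0,0,0,0,0,0, 0,0,0,0,0,0]'
python3 - <<'E'
from h import *
c=optics.camera("side");crop(c["pixels"],180,0,420,200,3,"pics/s7.png");s=st()
M=Rot.from_rotvec(s["ee_rot"]).as_matrix(); b=s["tool_pos"]-.005*M[:,1]; print("theta",np.arctan2(b[2]-.14,-(b[0]-.5805))-.3056)
E
```

```text
time_s: 4.82
tool_pos: [0.6598, 0.1671, 0.2959]
ee_rot: [-1.276, 1.28, -1.161]
contact_force: [1.0, 4.5, 5.1]
finger_gap: 0.0076
t 4.87 q [0.142 0.687 1.016 1.994 0.016 1.713] p [0.6599 0.1672 0.2958] F [1.  5.7 5.9] gap 0.0076
y [-0.094  0.003 -0.996] z [ 0.996 -0.    -0.094]
theta 1.7260344066077846
```

View pics/s7.png

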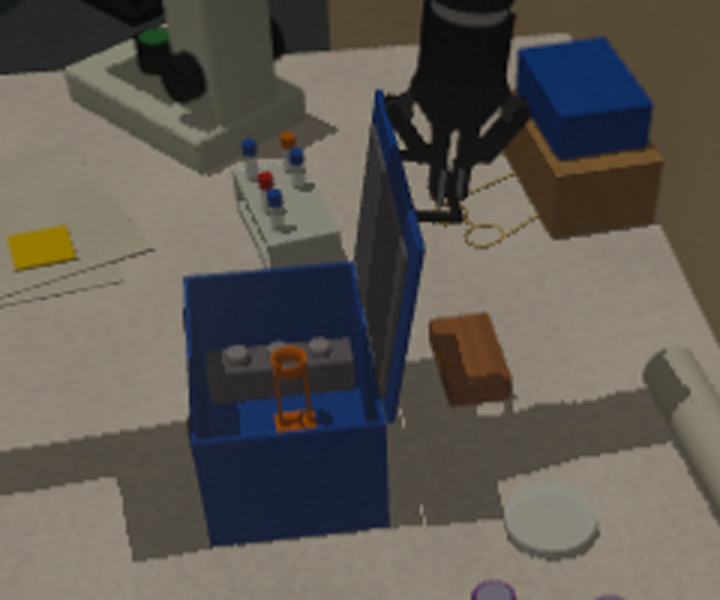

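```bash
python3 -m crank '[0.0046,0,-0.0026,0,0,0, 0.0046,0,-0.0028,0,0,0, 0,0,0,0,0,0]'
python3 -m crank '[0.001,0,0,0,0,0, 0.001,0,0,0,0,0, 0.001,0,0,0,0,0, 0,0,0,0,0,0]' 0.22
python3 - <<'E'
from h import *
c=optics.camera("side");crop(c["pixels"],240,0,400,130,4.5,"pics/s8.png");s=st()
c=optics.camera("wrist");cv2.imwrite("pics/w8.png",c["pixels"])
E
```

```text
time_s: 5.12
tool_pos: [0.6711, 0.1673, 0.2892]
ee_rot: [-1.274, 1.279, -1.162]
contact_force: [2.9, 5.9, 5.9]
finger_gap: 0.0079
time_s: 5.45
tool_pos: [0.6724, 0.1647, 0.2873]
ee_rot: [-1.282, 1.283, -1.164]
contact_force: [-0.1, -0.3, 0.5]
finger_gap: 0.0186
t 5.5 q [0.138 0.741 1.082 2.01  0.012 1.711] p [0.6724 0.1648 0.2874] F [-0.1 -0.8  0.3] gap 0.0184
y [-0.099 -0.001 -0.995] z [ 0.995 -0.002 -0.099]
```

View pics/s8.png

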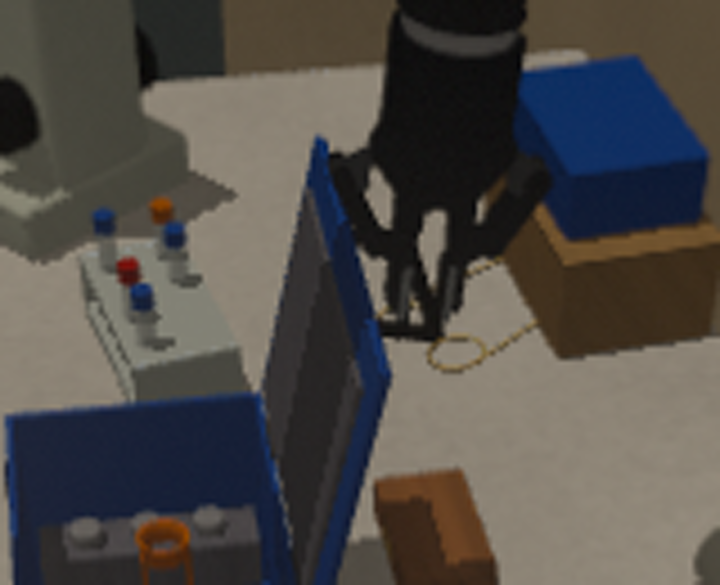

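View pics/w8.png

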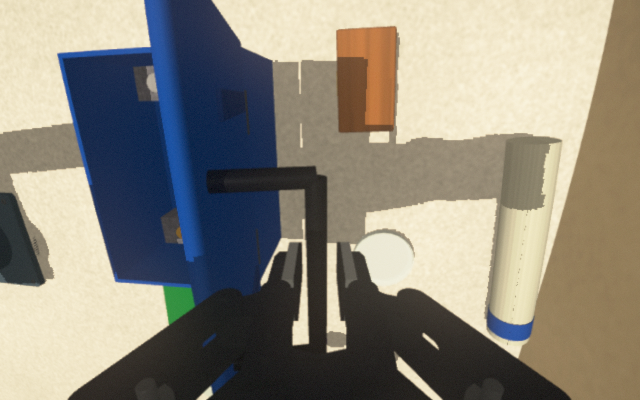

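The bar is free between the pads with an 18 mm gap, forces are about 0, and the lid leans back on its stop. I'll retreat straight along the tool axis.

```bash
python3 -m crank '[0.001,0,0.01,0,0,0, 0.002,0,0.02,0,0,0, 0.001,0,0.02,0,0,0, 0,0,0.025,0,-1,0, 0,0,0.025,0,-1,0, 0,0,0.02,0,-1,0, 0,0,0,0,0,0]'
python3 - <<'E'
from h import *
c=optics.camera("side");crop(c["pixels"],180,0,420,200,3,"pics/s9.png");s=st()
E
```

```text
time_s: 6.13
tool_pos: [0.6529, 0.1602, 0.3919]
ee_rot: [-1.216, 1.224, -1.199]
contact_force: [-0.2, 0.7, 0.6]
finger_gap: 0.0186
t 6.18 q [0.137 0.8   1.419 2.205 0.008 1.71 ] p [0.6538 0.1603 0.3903] F [0.1 0.6 0.8] gap 0.019
y [-0.016  0.006 -1.   ] z [ 1.    -0.001 -0.016]
```

View pics/s9.png

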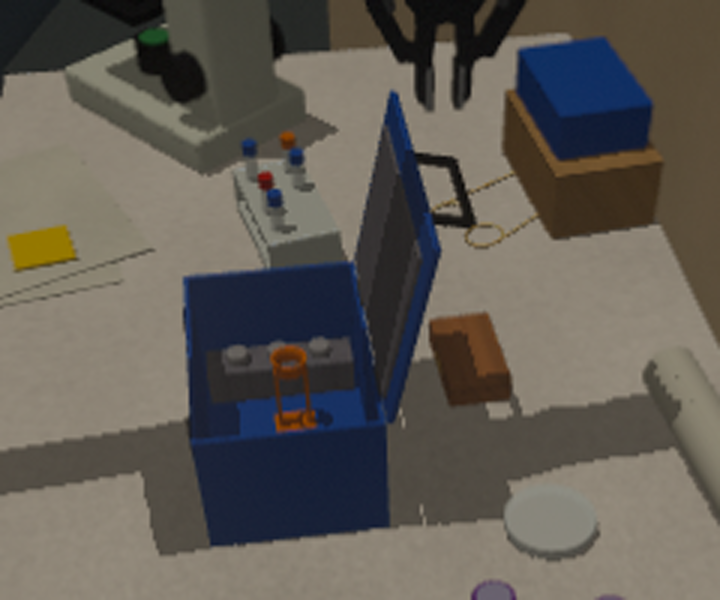

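The lid stands on its stop, clear of the gripper. I'll pull back over the case and measure the ring from above.

```bash
python3 -m crank '[-0.03,0,0,0,0,0, -0.04,0,0,0,0,0, -0.04,0,0,0,0,0, -0.04,0,0,0,0,0, -0.04,0,0,0,0,0, 0,0,0,0,0,0]' 0.7
python3 - <<'E'
from h import *
s=st()
for n in("side","top","wrist"):
    c=optics.camera(n);cv2.imwrite(f"pics/{n}10.png",c["pixels"])
    if n=="side":crop(c["pixels"],230,80,330,185,5.5,"pics/s10.png")
    if n=="top":crop(c["pixels"],180,160,290,265,5.5,"pics/t10.png")
E
```

```text
time_s: 6.68
tool_pos: [0.4973, 0.1611, 0.3912]
ee_rot: [-1.229, 1.233, -1.191]
contact_force: [0.6, -0.0, 0.5]
finger_gap: 0.0603
t 6.68 q [0.179 0.173 0.535 1.962 0.009 1.75 ] p [0.4973 0.1611 0.3912] F [ 0.6 -0.   0.5] gap 0.0603
y [-0.031  0.004 -1.   ] z [ 1.     0.    -0.031]
```

View pics/wrist10.png

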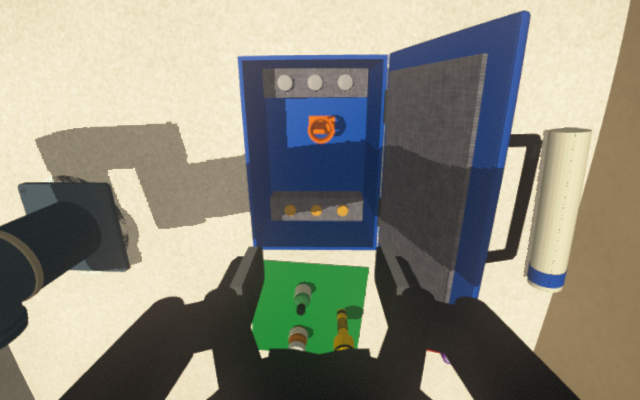

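View pics/s10.png

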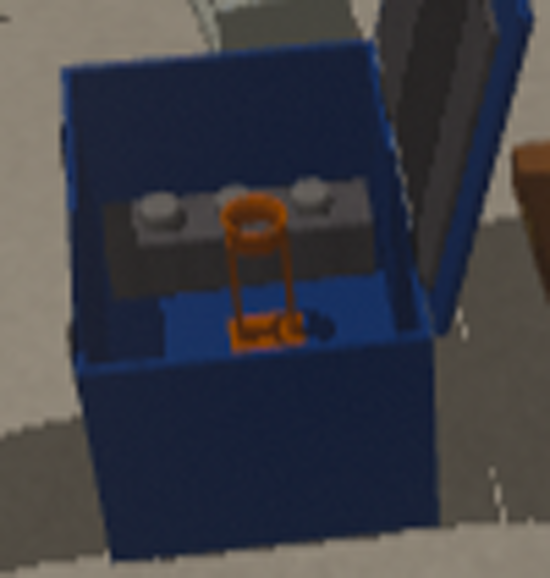

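View pics/t10.png

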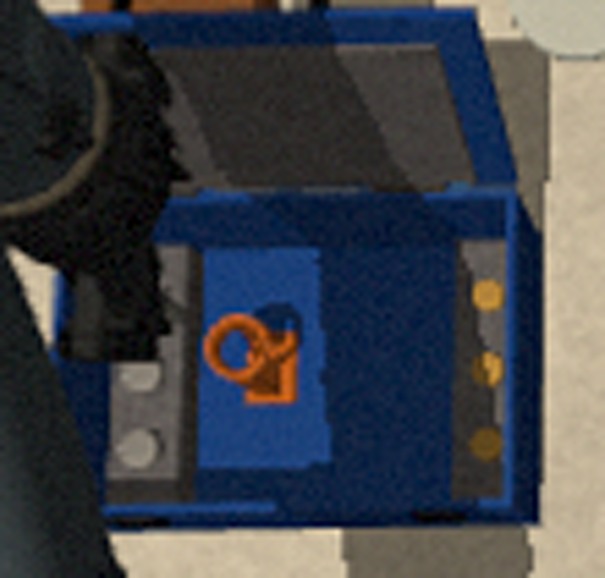

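The ring mouth is at (254,213) in the side crop and (237,347) in the top crop. In the wrist view it is near (320,127).

```bash
python3 - <<'E'
from h import *
s=optics.camera("side");t=optics.camera("top");w=optics.camera("wrist")
crop(w["pixels"],290,95,360,160,10,"pics/w11.png")
a=(180+237/5.5,160+347/5.5);b=(230+254/5.5,80+213/5.5)
print(onz(t,*a,.095),onz(s,*b,.095),onz(w,320.5,127.5,.095),tri(ray(t,*a),ray(s,*b)))
E
```

```text
[0.49924695 0.20056577 0.095     ] [0.50129116 0.19886329 0.095     ] [0.50431964 0.20373373 0.095     ] (array([0.50046501, 0.20129123, 0.09279005]), [0.0008746397201355616, 0.000874639720135628])
```

View pics/w11.png

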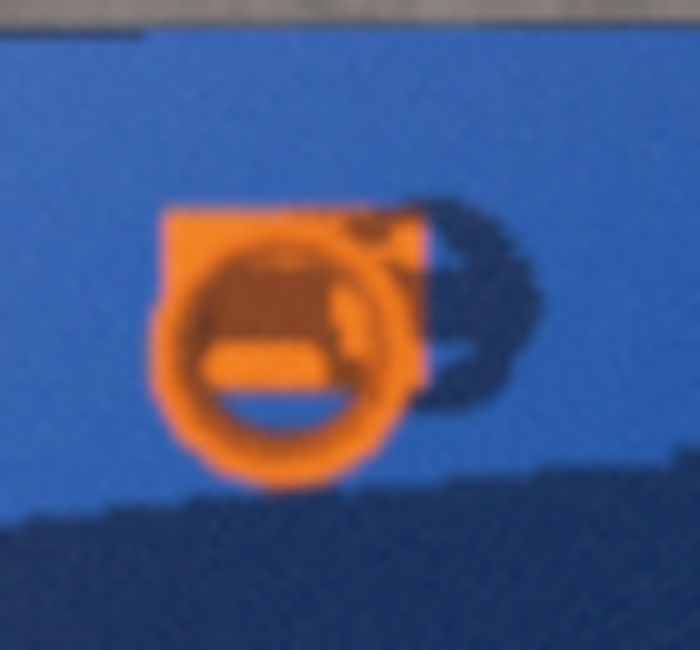

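All views agree on the ring at about (0.501, 0.201). It lies inside the case and triangulates to a height of 0.093, against 0.095 given. Next I'll go above the torch and level the tool, keeping the jaws along x.

```bash
python3 -m crank '[0,-0.04,-0.004,0,-0.9,0, 0,-0.04,-0.004,0,-0.9,0, 0,-0.04,-0.004,0,0,0, 0,-0.04,-0.004,0,0,0, 0.009,-0.038,-0.012,0,0,0, 0.01,-0.038,-0.014,0,0,0, 0.01,-0.038,-0.014,0,0,0, 0.009,-0.038,-0.014,0,0,0, 0.009,-0.038,-0.014,0,0,0, 0,0,0,0,0,0, 0,0,0,0,0,0]'
python3 - <<'E'
from h import *
s=st()
w=optics.camera("wrist");cv2.imwrite("pics/w12.png",w["pixels"])
print(proj(w,(.5437,-.192,.119)))
E
```

```text
time_s: 7.9
tool_pos: [0.5544, -0.1916, 0.305]
ee_rot: [-1.196, 1.212, -1.211]
contact_force: [-0.5, 0.3, 0.5]
finger_gap: 0.0597
t 7.9 q [-0.452  0.237  0.429  1.76   0.009  1.125] p [ 0.5544 -0.1916  0.305 ] F [-0.5  0.3  0.5] gap 0.0597
y [ 0.006  0.007 -1.   ] z [ 1.    -0.006  0.006]
[308.44801325 176.98052764]
```

View pics/w12.png

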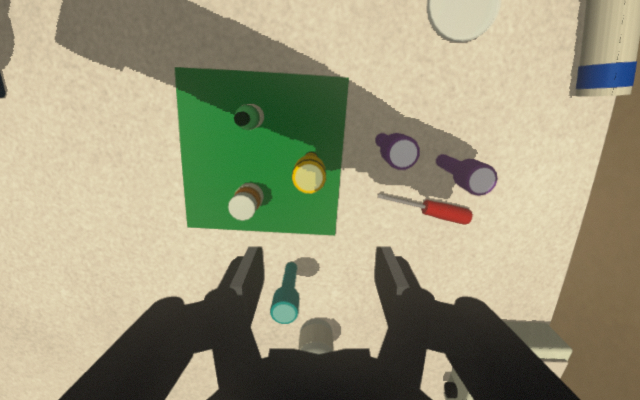

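The torch's yellow head is at (309,177), where I predicted it. Other candidates in view are the purple ones at (404,152) and (482,178) and the turquoise one at (285,312). Only the one on the green mat is yellow with a black bezel. I'll confirm it in a crop and refine the position.

```bash
python3 - <<'E'
from h import *
w=optics.camera("wrist");im=w["pixels"]
crop(im,280,145,345,205,10,"pics/w13.png")
h=cv2.cvtColor(im,cv2.COLOR_BGR2HSV)
m=cv2.inRange(h,(18,80,60),(35,255,255));m[:, :285]=0;m[:,335:]=0;m[:150]=0;m[205:]=0
x,y,ww,hh=cv2.boundingRect(m);print(x,y,ww,hh)
p=np.column_stack(np.nonzero(m)[::-1]).astype(np.float32);print(cv2.minEnclosingCircle(p))
E
```

```text
292 153 33 41
((307.5, 173.0), 20.500099182128906)
```

View pics/w13.png

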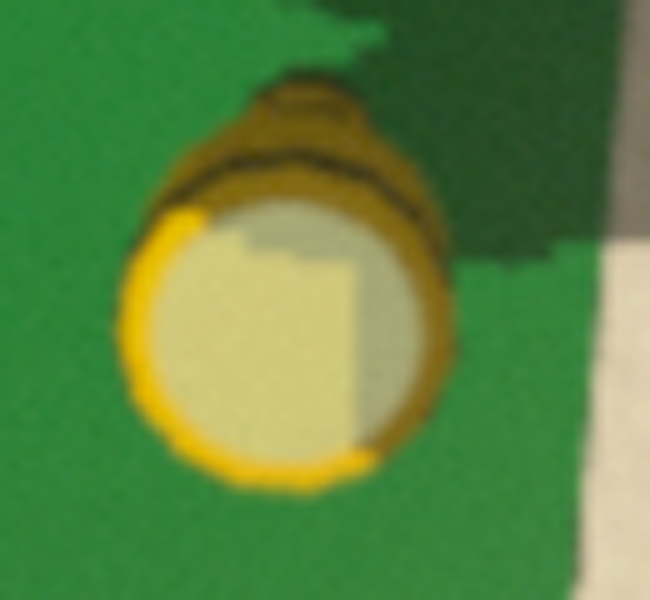

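The crop confirms the yellow torch with its black bezel and lens, centred at (308.5,178.3). That puts the axis near (0.5437, -0.1935). I'll descend on to the head.

```bash
python3 -m crank '[-0.005,-0.001,-0.035,0,0,0, -0.0055,-0.0005,-0.035,0,0,0, 0,0,-0.035,0,0,0, 0,0,-0.035,0,0,0, 0,0,-0.03,0,0,0, 0,0,0,0,0,0, 0,0,0,0,0,0]'
python3 - <<'E'
from h import *
s=st()
w=optics.camera("wrist");cv2.imwrite("pics/w14.png",w["pixels"])
E
```

```text
time_s: 8.58
tool_pos: [0.5425, -0.1884, 0.1375]
ee_rot: [-1.199, 1.206, -1.208]
contact_force: [0.5, 0.7, 1.0]
finger_gap: 0.0599
t 8.58 q [-0.456  0.173  0.021  1.415  0.01   1.114] p [ 0.5425 -0.1884  0.1375] F [0.5 0.7 1. ] gap 0.0599
y [ 0.008  0.007 -1.   ] z [1.    0.    0.008]
```

View pics/w14.png

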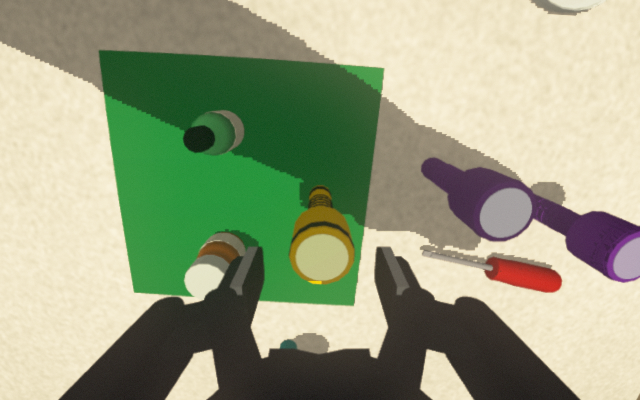

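```bash
python3 - <<'E'
from h import *
w=optics.camera("wrist");s=readout.get_state()
X=onz(w,322,258,.119);print(X,s["tool_pos"],X-s["tool_pos"], proj(w,s["tool_pos"]))
E
```

```text
[ 0.54613332 -0.19540251  0.119     ] [ 0.54520182 -0.19021404  0.14179888] [ 0.0009315  -0.00518847 -0.02279888] [321.15924624 272.31623046]
```

```bash
python3 -m crank '[0,-0.002,-0.01,0,0,0, 0,-0.0015,-0.01,0,0,0, 0,0,-0.005,0,0,0, 0,0,0,0,0,0]'
python3 - <<'E'
from h import *
for i in range(4):
    w=optics.camera("wrist");s=readout.get_state();print(s["tool_pos"].round(4))
cv2.imwrite("pics/w15.png",w["pixels"])
E
```

```text
time_s: 9.02
tool_pos: [0.5424, -0.1934, 0.1118]
ee_rot: [-1.197, 1.207, -1.21]
contact_force: [-0.1, 0.7, -0.8]
finger_gap: 0.0598
[ 0.5425 -0.1935  0.1123]
[ 0.5428 -0.1936  0.1128]
[ 0.5431 -0.1937  0.1132]
[ 0.5433 -0.1937  0.1135]
```

View pics/w15.png

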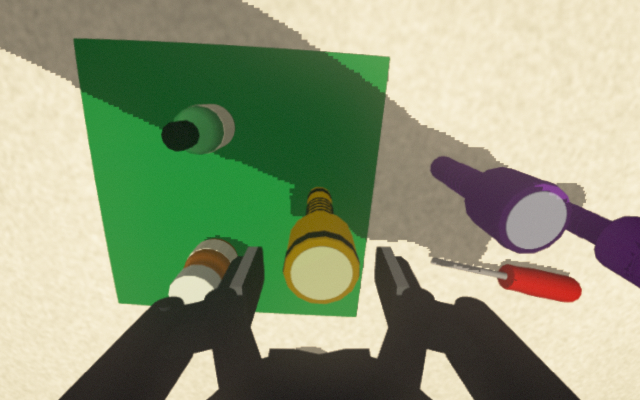

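The torch is centred between the pads, with its lens at (321,275). The TCP projects to about (321,272). I'll go down the last bit and close.

```bash
python3 -m crank '[0,0,-0.006,0,0,0, 0,0,-0.003,0,0,0, 0,0,0,0,0,0]'
python3 -m crank '[0,0,0,0,0,0, 0,0,0,0,0,0, 0,0,0,0,0,0, 0,0,0,0,0,0, 0,0,0,0,0,0, 0,0,0,0,0,0]' 0
python3 - <<'E'
from h import *
st();w=optics.camera("wrist");cv2.imwrite("pics/w16.png",w["pixels"])
E
```

```text
time_s: 9.47
tool_pos: [0.5425, -0.1933, 0.1031]
ee_rot: [-1.197, 1.207, -1.21]
contact_force: [-0.1, 0.1, -0.7]
finger_gap: 0.0596
time_s: 9.97
tool_pos: [0.5433, -0.1937, 0.1045]
ee_rot: [-1.197, 1.204, -1.212]
contact_force: [-0.4, 0.6, 1.1]
finger_gap: 0.0366
t 9.97 q [-0.464  0.188 -0.029  1.347  0.009  1.109] p [ 0.5433 -0.1937  0.1045] F [-0.4  0.6  1.1] gap 0.0366
y [ 0.011  0.005 -1.   ] z [ 1.    -0.001  0.011]
```

View pics/w16.png

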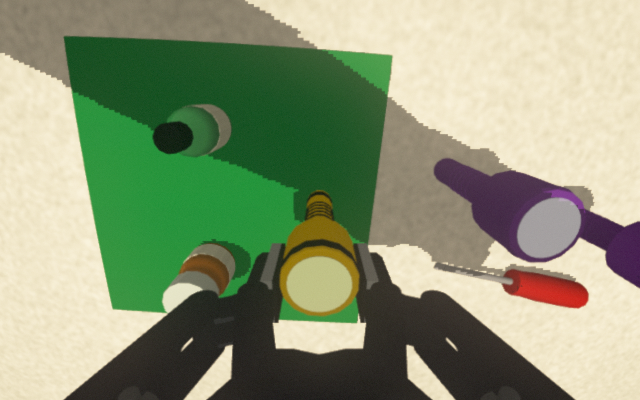

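The torch is held with a 36.6 mm gap. I'll lift it straight up and check.

```bash
python3 -m crank '[0,0,0.012,0,0,0, 0,0,0.025,0,0,0, 0,0,0.036,0,0,0, 0,0,0.036,0,0,0, 0,0,0.036,0,0,0, 0,0,0.036,0,0,0, 0,0,0.03,0,0,0, 0,0,0,0,0,0]'
python3 - <<'E'
from h import *
st();w=optics.camera("wrist");cv2.imwrite("pics/w17.png",w["pixels"])
s=optics.camera("side");crop(s["pixels"],230,120,390,280,4,"pics/s17.png")
E
```

```text
time_s: 10.68
tool_pos: [0.5449, -0.1945, 0.3245]
ee_rot: [-1.192, 1.193, -1.222]
contact_force: [0.8, 0.8, 0.1]
finger_gap: 0.0367
t 10.68 q [-0.464  0.207  0.433  1.776  0.009  1.109] p [ 0.5449 -0.1945  0.3245] F [0.8 0.8 0.1] gap 0.0367
y [ 0.023 -0.001 -1.   ] z [ 1.    -0.001  0.023]
```

View pics/s17.png

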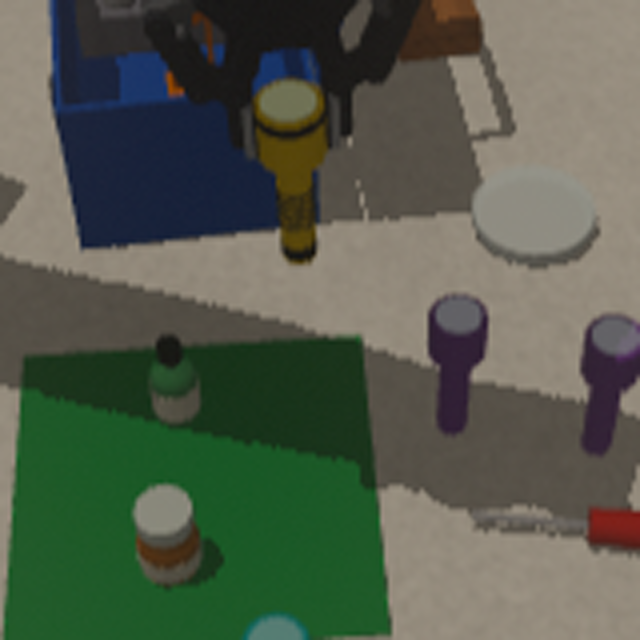

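The torch hangs upright in the pads, tail at (300,250) in the crop, and nothing else has moved. I'll carry it over the ring.

```bash
python3 -m crank '[-0.004,0.02,0,0,0,0, -0.004,0.038,0,0,0,0, -0.004,0.039,0,0,0,0, -0.004,0.039,0,0,0,0, -0.004,0.039,0,0,0,0, -0.004,0.039,0,0,0,0, -0.004,0.039,0,0,0,0, -0.004,0.039,0,0,0,0, -0.004,0.039,0,0,0,0, -0.004,0.039,0,0,0,0, -0.004,0.025,0,0,0,0, 0,0,0,0,0,0]'
python3 -m crank '[0,0,0,0,0,0, 0,0,0,0,0,0]'
python3 - <<'E'
from h import *
st();w=optics.camera("wrist");cv2.imwrite("pics/w18.png",w["pixels"])
s=optics.camera("side");crop(s["pixels"],220,40,340,180,4,"pics/s18.png")
t=optics.camera("top");crop(t["pixels"],160,150,300,270,5,"pics/t18.png")
print(proj(s,(.501,.201,.095)),proj(t,(.501,.201,.095)),proj(w,(.501,.201,.095)))
E
```

```text
time_s: 11.78
tool_pos: [0.4969, 0.206, 0.3127]
ee_rot: [-1.203, 1.205, -1.203]
contact_force: [0.4, -1.4, -2.1]
finger_gap: 0.0367
time_s: 11.95
tool_pos: [0.4986, 0.2009, 0.3136]
ee_rot: [-1.2, 1.206, -1.211]
contact_force: [-0.4, -0.1, -0.2]
finger_gap: 0.0365
t 11.95 q [0.257 0.102 0.294 1.754 0.002 1.829] p [0.4986 0.2009 0.3136] F [-0.4 -0.1 -0.2] gap 0.0365
y [ 0.008  0.004 -1.   ] z [ 1.    -0.001  0.008]
[276.03470511 118.30088807] [222.97871982 222.54880377] [319.83596616 169.07997353]
```

View pics/w18.png

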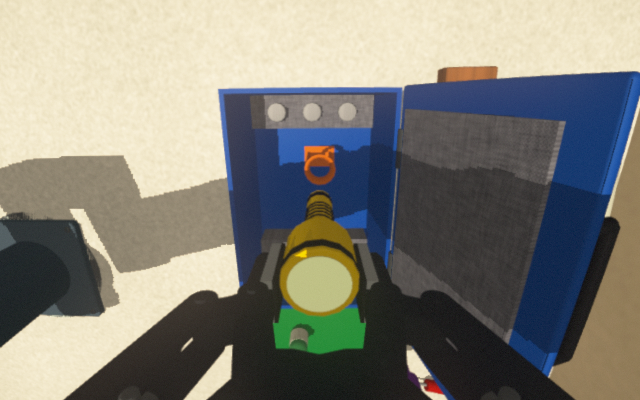

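View pics/s18.png

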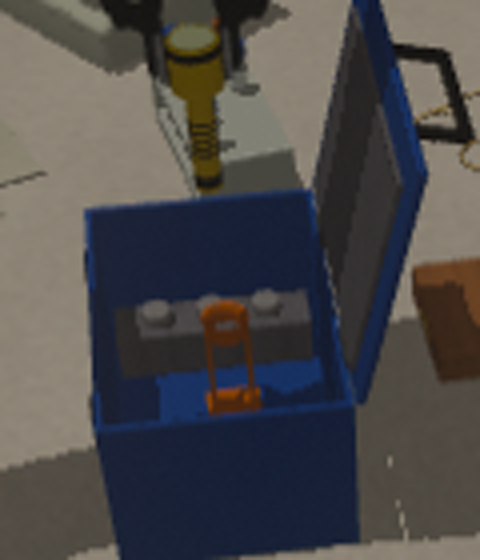

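View pics/t18.png

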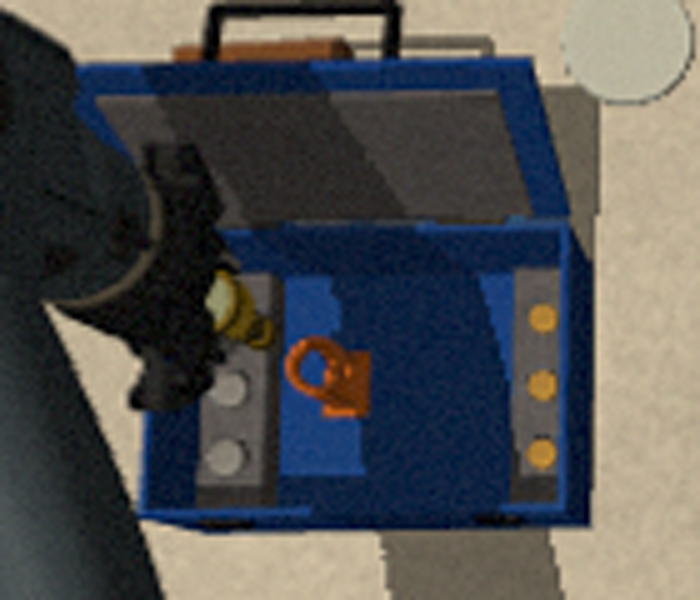

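```bash
python3 - <<'E'
from h import *
w=optics.camera("wrist");s=optics.camera("side");t=optics.camera("top")
st()
crop(w["pixels"],280,135,360,205,9,"pics/w19.png")
print("tail",tri(ray(s,220+208/4,40+184/4),ray(t,160+260/5,150+333/5)), onz(s,220+208/4,40+184/4,.212),onz(t,160+260/5,150+333/5,.212))
print("head top",tri(ray(s,220+193/4,40+39/4),ray(t,160+221/5,150+300/5)),onz(s,220+193/4,40+39/4,.329))
print("ring",tri(ray(s,220+224/4,40+316/4),ray(t,160+316/5,150+370/5)))
E
```

```text
t 12.25 q [0.256 0.101 0.296 1.754 0.002 1.83 ] p [0.4994 0.2004 0.3153] F [-0.3 -0.5 -1.6] gap 0.0364
y [ 0.011  0.005 -1.   ] z [ 1.    -0.003  0.011]
tail (array([0.50006921, 0.20407274, 0.21103326]), [0.0005951083058284428, 0.0005951083058284417]) [0.49947974 0.20240376 0.212     ] [0.50050082 0.20391193 0.212     ]
head top (array([0.49880433, 0.19143984, 0.33150726]), [0.0012469450318353691, 0.001246945031835288]) [0.50005248 0.19644325 0.329     ]
ring (array([0.49878729, 0.20135262, 0.09143777]), [0.0019295451283676077, 0.0019295451283676325])
```

View pics/w19.png

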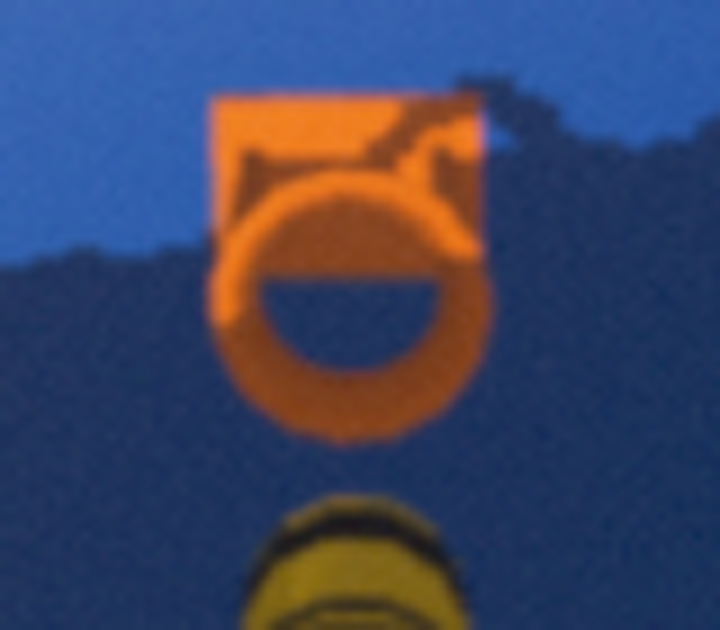

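```bash
python3 - <<'E'
from h import *
w=optics.camera("wrist");s=optics.camera("side");S=readout.get_state();p=S["tool_pos"]
print(p,"cam",ray(w,320,200)[0].round(3))
print("lens",onz(w,320,282.5,p[2]+.0145)," ring",onz(w,318.9,169,.095),onz(w,318.9,169,.093))
for y in(.198,.201,.204): print(y,proj(s,(.5,y,p[2]+.0145)),proj(s,(.5,y,p[2]-.1015)))
print("seen head",220+193/4,40+39/4,"tail",220+208/4,40+184/4)
h=cv2.cvtColor(s["pixels"],cv2.COLOR_BGR2HSV)
E
```

```text
[0.49941053 0.20070747 0.31539143] cam [0.498 0.283 0.445]
lens [0.49969428 0.20268795 0.32989143]  ring [0.50136781 0.20049117 0.095     ] [0.50138536 0.20001744 0.093     ]
0.198 [268.15757851  49.13361112] [272.2287958   86.31536541]
0.201 [268.08309297  48.54056938] [272.15375664  85.70838954]
0.204 [268.00886047  47.94957178] [272.07895391  85.10335885]
seen head 268.25 49.75 tail 272.0 86.0
```

Torch axis is about (0.4997, 0.2015) and the ring about (0.501, 0.2005). They agree within 1.5 mm and the torch is upright. I'll lower to just above the mouth and check there.

```bash
python3 -m crank '[0.001,-0.0005,-0.02,0,0,0, 0,0,-0.025,0,0,0, 0,0,-0.025,0,0,0, 0,0,-0.02,0,0,0, 0,0,-0.01,0,0,0, 0,0,0,0,0,0, 0,0,0,0,0,0, 0,0,0,0,0,0]'
python3 - <<'E'
from h import *
st();w=optics.camera("wrist");crop(w["pixels"],240,130,400,270,4.5,"pics/w20.png")
s=optics.camera("side");crop(s["pixels"],230,60,320,170,5.4,"pics/s20.png")
t=optics.camera("top");crop(t["pixels"],180,180,270,260,7,"pics/t20.png")
E
```

```text
time_s: 13.02
tool_pos: [0.501, 0.201, 0.2171]
ee_rot: [-1.194, 1.203, -1.212]
contact_force: [-0.4, -0.1, -1.6]
finger_gap: 0.0362
t 13.02 q [0.256 0.066 0.062 1.552 0.002 1.828] p [0.501  0.201  0.2171] F [-0.4 -0.1 -1.6] gap 0.0362
y [ 0.013  0.006 -1.   ] z [ 1.    -0.002  0.013]
```

View pics/w20.png

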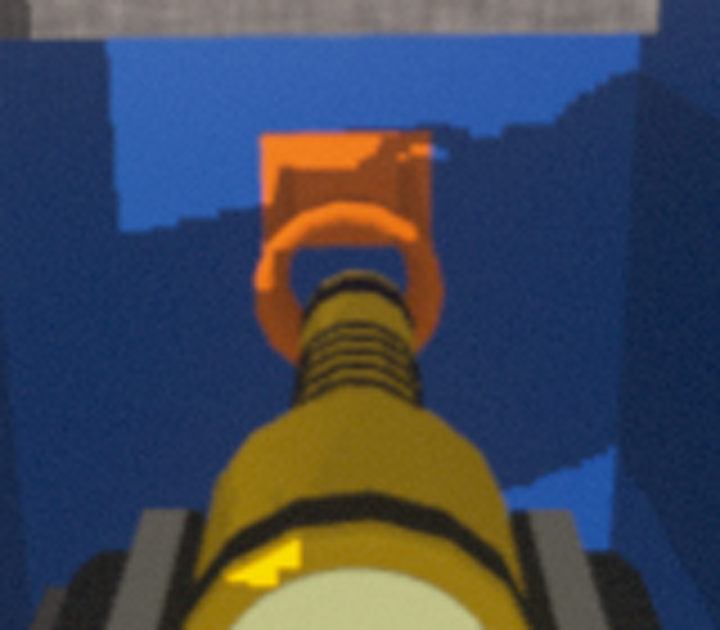

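View pics/s20.png

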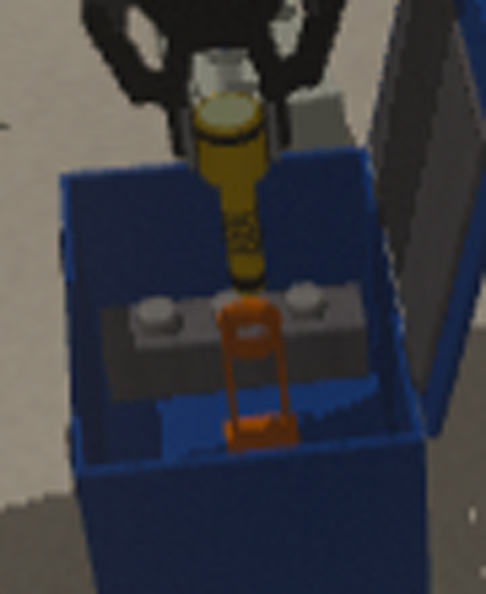

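View pics/t20.png

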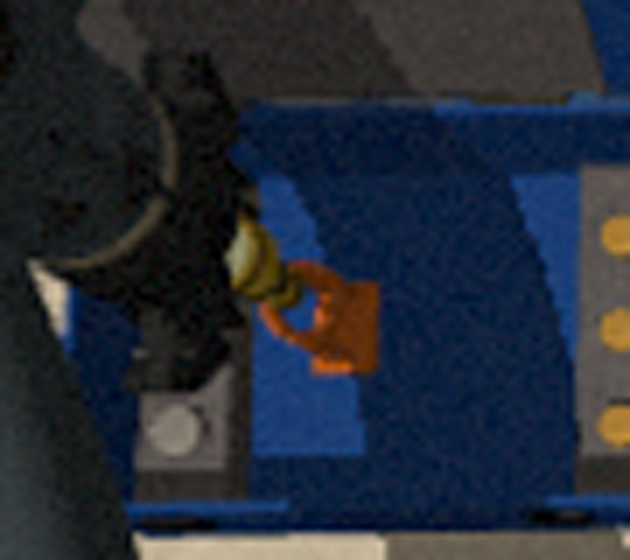

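The tail at (357,290) sits over the ring, whose mouth is centred at (350,280) in the wrist crop, so it is about 1 mm off in x. I'll correct that and lower slowly.

```bash
python3 -m crank '[-0.001,0,-0.008,0,0,0, 0,0,-0.01,0,0,0, 0,0,-0.01,0,0,0, 0,0,-0.01,0,0,0, 0,0,-0.01,0,0,0, 0,0,-0.008,0,0,0, 0,0,0,0,0,0]'
python3 - <<'E'
from h import *
st();w=optics.camera("wrist");crop(w["pixels"],240,130,400,270,4.5,"pics/w21.png")
s=optics.camera("side");crop(s["pixels"],230,60,320,170,5.4,"pics/s21.png")
E
```

```text
time_s: 13.75
tool_pos: [0.4976, 0.2004, 0.156]
ee_rot: [-1.201, 1.208, -1.21]
contact_force: [0.2, 0.4, -1.4]
finger_gap: 0.0364
t 13.75 q [ 0.257  0.069 -0.057  1.439  0.002  1.829] p [0.4976 0.2004 0.156 ] F [ 0.2  0.4 -1.4] gap 0.0364
y [ 0.006  0.004 -1.   ] z [ 1.    -0.002  0.006]
```

View pics/w21.png

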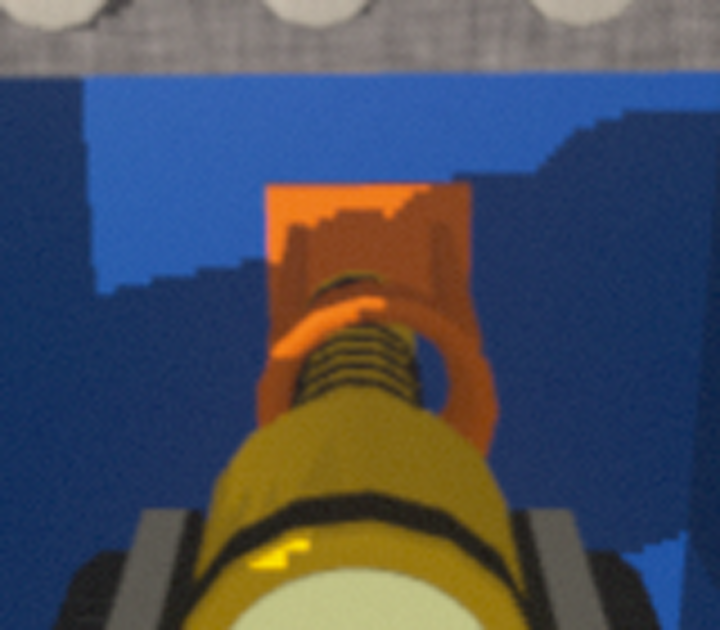

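View pics/s21.png

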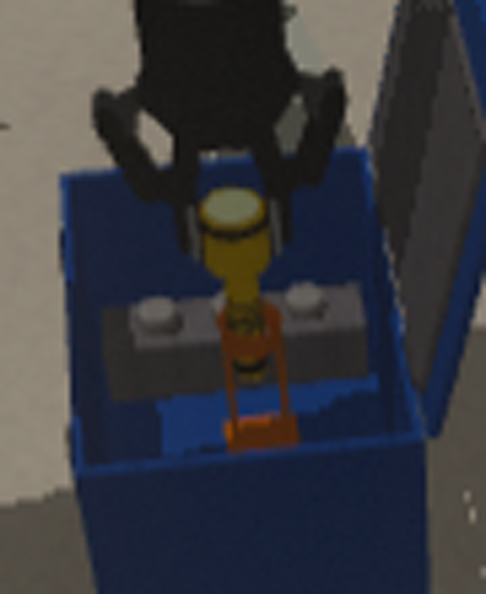

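The tail is through the ring with no force, but it sits about 3 mm towards -x in the bore (column 357, ring centre 378). I'll correct x and go on down.

```bash
python3 -m crank '[0.0015,0,0,0,0,0, 0.0005,0,-0.007,0,0,0, 0.0005,0,-0.008,0,0,0, 0,0,-0.008,0,0,0, 0,0,-0.006,0,0,0, 0,0,0,0,0,0, 0,0,0,0,0,0]'
python3 - <<'E'
from h import *
st();w=optics.camera("wrist");crop(w["pixels"],240,130,400,270,4.5,"pics/w22.png")
s=optics.camera("side");crop(s["pixels"],230,60,320,170,5.4,"pics/s22.png")
E
```

```text
time_s: 14.43
tool_pos: [0.501, 0.2008, 0.1292]
ee_rot: [-1.198, 1.206, -1.211]
contact_force: [0.2, -0.9, -0.9]
finger_gap: 0.0362
t 14.43 q [ 0.256  0.081 -0.097  1.383  0.002  1.828] p [0.501  0.2008 0.1292] F [ 0.2 -0.9 -0.9] gap 0.0362
y [ 0.009  0.005 -1.   ] z [ 1.    -0.001  0.009]
```

View pics/w22.png

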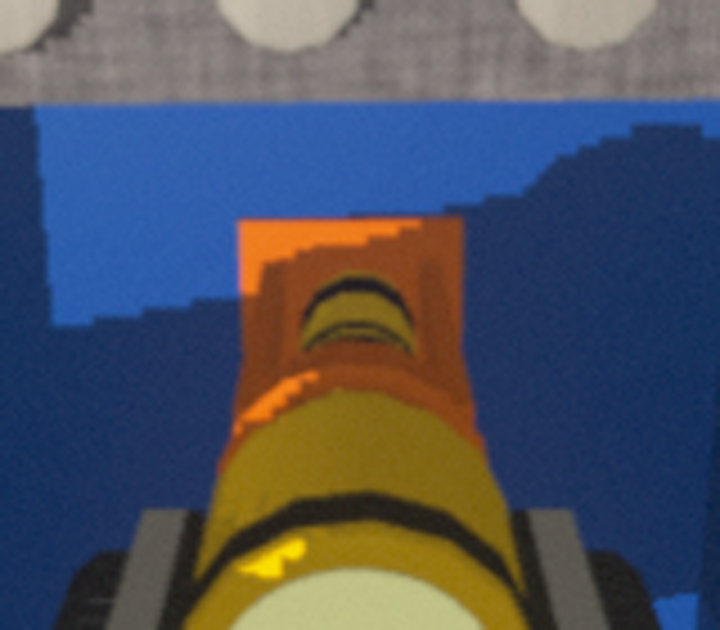

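View pics/s22.png

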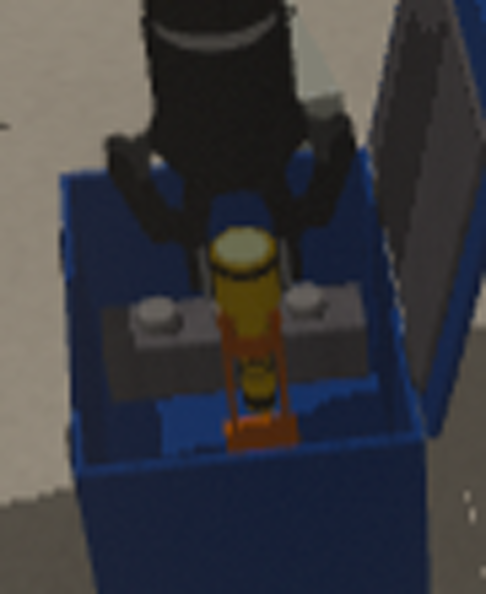

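It is centred now (357 against about 353). About 12 mm is left, so I'll creep down until it touches.

```bash
python3 -m crank '[-0.0005,0,-0.004,0,0,0, 0,0,-0.004,0,0,0, 0,0,-0.002,0,0,0, 0,0,0,0,0,0, 0,0,0,0,0,0]'; python3 -m crank '[0,0,-0.0015,0,0,0, 0,0,0,0,0,0, 0,0,0,0,0,0]';python3 -m crank '[0,0,0,0,0,0, 0,0,0,0,0,0]'
```

```text
time_s: 14.95
tool_pos: [0.501, 0.2008, 0.1199]
ee_rot: [-1.197, 1.205, -1.211]
contact_force: [-0.1, 0.5, -2.0]
finger_gap: 0.0364
time_s: 15.2
tool_pos: [0.5012, 0.2009, 0.1188]
ee_rot: [-1.197, 1.205, -1.211]
contact_force: [-0.8, -0.8, -0.8]
finger_gap: 0.0364
time_s: 15.37
tool_pos: [0.5013, 0.2009, 0.1189]
ee_rot: [-1.197, 1.205, -1.212]
contact_force: [-0.0, -0.2, -0.4]
finger_gap: 0.0363
```

```bash
python3 -m crank '[0,0,-0.002,0,0,0, 0,0,0,0,0,0, 0,0,0,0,0,0]'; python3 -m crank '[0,0,-0.0015,0,0,0, 0,0,0,0,0,0, 0,0,0,0,0,0]'
python3 - <<'E'
from h import *
st();w=optics.camera("wrist");crop(w["pixels"],240,130,400,270,4.5,"pics/w23.png")
s=optics.camera("side");crop(s["pixels"],230,60,320,170,5.4,"pics/s23.png")
E
```

```text
time_s: 15.62
tool_pos: [0.5011, 0.2009, 0.1167]
ee_rot: [-1.197, 1.205, -1.211]
contact_force: [0.3, 0.3, -0.7]
finger_gap: 0.0364
time_s: 15.87
tool_pos: [0.5012, 0.2009, 0.1165]
ee_rot: [-1.196, 1.204, -1.212]
contact_force: [-2.7, -0.8, 5.1]
finger_gap: 0.0369
t 15.87 q [ 0.256  0.084 -0.119  1.355  0.002  1.828] p [0.5012 0.2009 0.1165] F [-2.7 -0.8  5.1] gap 0.0369
y [ 0.011  0.005 -1.   ] z [ 1.    -0.001  0.011]
```

View pics/s23.png

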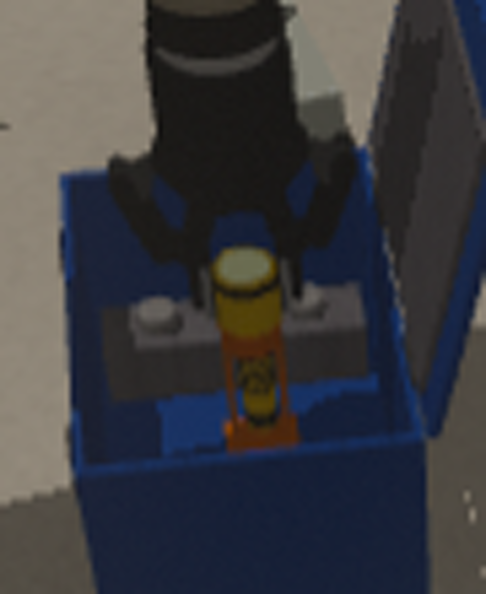

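View pics/w23.png

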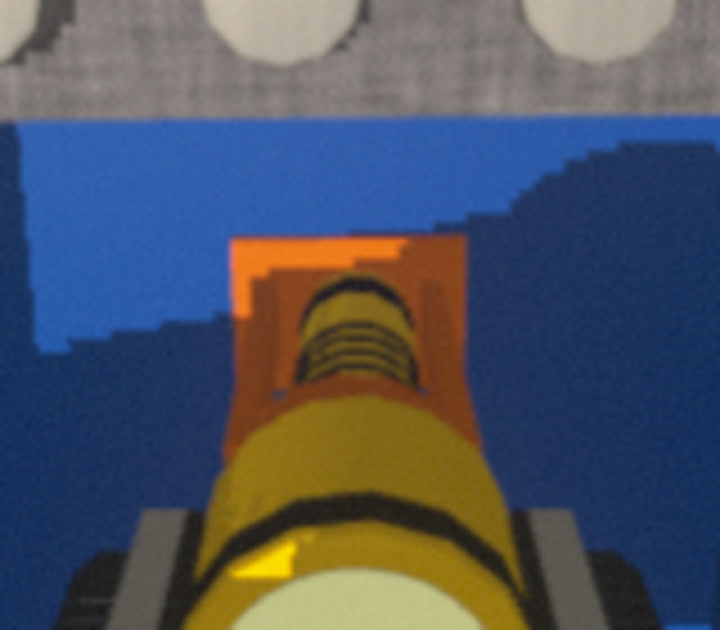

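The head touches the ring with 5 N upwards at TCP z 0.1165, exactly the height expected. I'll release and withdraw upward.

```bash
python3 -m crank '[0,0,0,0,0,0, 0,0,0,0,0,0, 0,0,0,0,0,0, 0,0,0,0,0,0]' 0.65
python3 - <<'E'
from h import *
st();w=optics.camera("wrist");cv2.imwrite("pics/w24.png",w["pixels"])
E
```

```text
time_s: 16.3
tool_pos: [0.5011, 0.2009, 0.1149]
ee_rot: [-1.197, 1.205, -1.211]
contact_force: [-0.5, 0.4, 0.3]
finger_gap: 0.0553
t 16.3 q [ 0.256  0.085 -0.121  1.353  0.002  1.828] p [0.5011 0.2009 0.1149] F [-0.5  0.4  0.3] gap 0.0553
y [ 0.01   0.005 -1.   ] z [ 1.    -0.002  0.01 ]
```

View pics/w24.png

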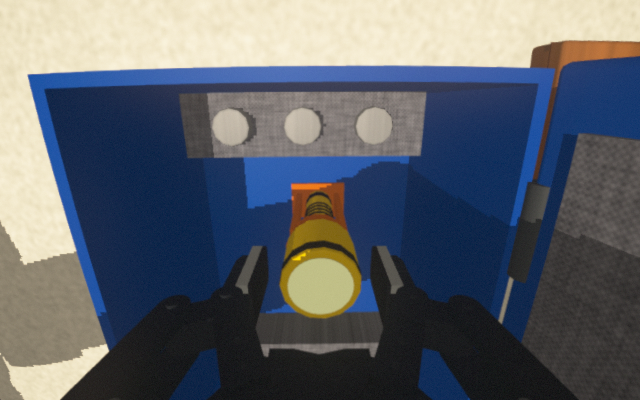

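Both pads are clear of the head, with visible gaps at columns 268 and 375. Up.

```bash
python3 -m crank '[0,0,0.008,0,0,0, 0,0,0.02,0,0,0, 0,0,0.03,0,0,0, 0,0,0.035,0,0,0, 0,0,0.035,0,0,0, 0,0,0.035,0,0,0, -0.02,0,0.03,0,0,0, -0.02,0,0,0,0,0, 0,0,0,0,0,0, 0,0,0,0,0,0, 0,0,0,0,0,0]'
python3 - <<'E'
from h import *
st();w=optics.camera("wrist");cv2.imwrite("pics/w25.png",w["pixels"])
s=optics.camera("side");cv2.imwrite("pics/s25f.png",s["pixels"]);crop(s["pixels"],230,60,330,180,5,"pics/s25.png")
E
```

```text
time_s: 17.27
tool_pos: [0.4614, 0.2009, 0.308]
ee_rot: [-1.197, 1.205, -1.212]
contact_force: [0.6, -0.2, -0.1]
finger_gap: 0.0556
t 17.27 q [0.276 0.004 0.18  1.735 0.002 1.848] p [0.4614 0.2009 0.308 ] F [ 0.6 -0.2 -0.1] gap 0.0556
y [ 0.011  0.005 -1.   ] z [ 1.    -0.001  0.011]
```

View pics/w25.png

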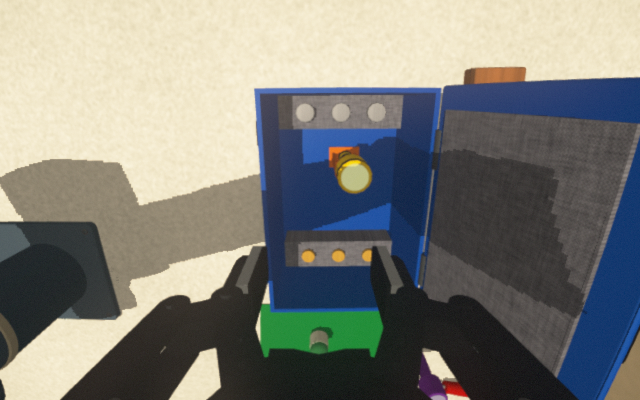

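View pics/s25.png

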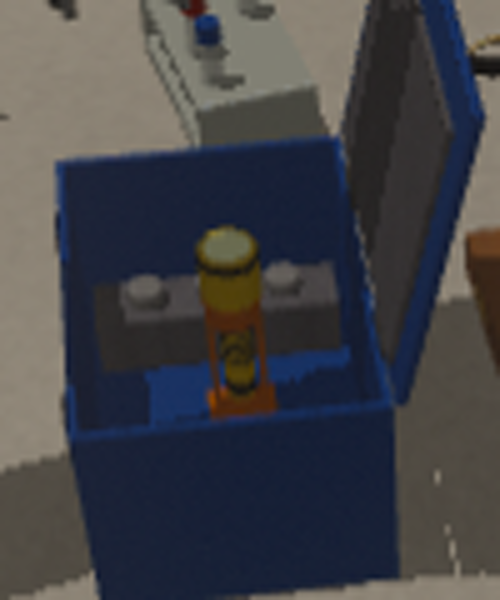

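View pics/s25f.png

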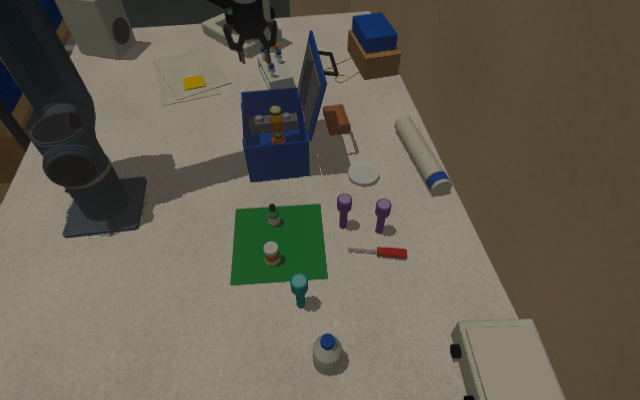

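The torch hangs upright with its head on the ring, the lid is open, and the bystanders have not moved. One numeric check, then I'll hand in.

```bash
python3 - <<'E'
from h import *
from rig import order
w=optics.camera("wrist");s=optics.camera("side")
print("lens wrist",onz(w,353.5,177,.131),"side",onz(s,230+227/5,60+244/5,.131),tri(ray(w,353.5,177),ray(s,230+227/5,60+244/5)))
print("tail side",onz(s,230+240/5,60+388/5,.016))
st(); order.job_done()
E
```

```text
lens wrist [0.49975192 0.20234675 0.131     ] side [0.50219088 0.20146729 0.131     ] (array([0.50103246, 0.20219789, 0.13024772]), [0.0011770307247575497, 0.0011770307247575221])
tail side [0.5006086  0.20052992 0.016     ]
t 17.47 q [0.276 0.006 0.18  1.736 0.002 1.848] p [0.4613 0.2007 0.307 ] F [-0.1 -0.7  0.4] gap 0.0553
y [ 0.009  0.005 -1.   ] z [ 1.    -0.002  0.009]
the job is handed in; nothing more can be done
```

The job is handed in at 17.5 s on the robot's clock. The lid is open and stays open by itself, and the torch hangs tail down in the ring.

**Lid:** I swung it by its handle along its arc at about 1.2 rad/s, slower near the end, and let go on the stop. It was still standing open in the last side view with the arm clear. Its angle was only worked out from the tool pose, about 1.73 rad shortly before the last push on to the stop, and not measured directly afterwards.

**Torch:** I lowered it through the ring until the head touched with about 5 N, then released it.
- **Top of head:** the last views put its centre at (0.501, 0.202, 0.130); with the head on the ring it should be at z 0.131.
- **Distance from ring axis:** it is within about 2 mm of the measured axis at (0.501, 0.2005).
- **Tilt:** the tail is directly below the head to within 2 mm, so it is tilted about 0.02 rad or less.

**Other things:** the bystanders and look-alikes appear where they started in the last side view; I checked this by eye only.

Halfway into the ring the torch sat about 3 mm to one side, and I corrected this before going further. The forces stayed near zero until the head touched the ring. While backing away from the handle, one arm joint came very close to its limit (1.419 of 1.42), but no reading showed it past the limit.

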